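# Shut the vent and prime a bench hand pump

### The arm

A 7-joint arm with a two-finger parallel gripper is mounted at the origin on a cart in front of the work surface, level with it; the furniture and walls round the work are solid. World frame = base frame: x ahead of the robot, y to its left, z up, the work surface at z = 0. Lengths are in mm, angles in rad, forces in N, time in s.
With the tool pointing down it reaches from about 400 to 875 mm from the base axis. Payload 19.3 kg.
Tool frame: the origin (TCP) lies at the very end of the fingers, on their centre line; the grasp point (between the pads) lies 19 mm behind it (grip_point_offset is the z of the grasp point in the tool frame, in mm); z points along the fingers, y is the line along which they close (so a half turn about z gives the same grasp; the last joint's range is limited). The gripper opens to 85 mm and grips with 20 to 120 N. Pads are 22 mm wide; open, the fingers measure 114 mm over their backs; the gripper's body (76 mm by 85 mm) begins 54 mm behind the grasp point. The pads swing forward as they close: fully open they stand 13 mm farther back than shut.
Start: joints at [1.103, 0.521, -0.036, 1.599, 0.021, 1.021, -0.113], TCP at [242.091, -576.199, 196.591] pointing down, gripper open.
Joint ranges: [-2.91, 2.91], [-0.3, 2.13], [-1.5, 1.42], [0.17, 2.43], [-1.26, 4.41], [0.16, 1.93], [-2.52, 2.52]. Speed limits (rad/s): [1.89, 1.89, 2.39, 2.39, 3.01, 3.01, 3.01].

### API

Orientations are given as a 3x3 rotation matrix whose columns are the frame's x, y, z axes.
In Python, from workcell import movep, movel, goto_joints, open_gripper, clamp, wait, inverse_kinematics, read_state, camera, PlanningError, finish_job, grip_point_offset gives the robot as it stands. Calls block until the motion is done:
- movep(position, orientation): joint-space move of the TCP to a pose.
- movel(position, frame=None, max_speed=150, guard=None): straight line of the TCP; frame=None keeps the orientation; max_speed is the mean speed in mm/s. With guard (N) it stops when the force on the tool has changed by that much, and returns True; else False.
- goto_joints(angles): joint-space move.
- open_gripper() and clamp(): open the fingers fully, or close them until they stop; the grip force is fixed at half the most.
- wait(seconds).
- inverse_kinematics(position, orientation): joint angles nearest the present ones, or None.
- read_state(): the state.
- camera(name): name is "scene" or "top"; returns a dict with "image" (480x640x3 uint8, blue, green, red), "range_z" (480x640 float32, mm along the optical axis (not along the pixel's ray), 0 where there is no reading), "fx", "fy", "cx", "cy" (pixels), "dist_coeffs" ([k1, k2, p1, p2, k3] as OpenCV has them; the pictures are not rectified), "cam_to_world" (4x4, takes a point from camera to world coordinates). Camera axes: x right, y up, looking along -z (the intrinsics and any distortion apply to the point x, -y, -z); pixel columns grow to the right and rows downward; lengths in mm; the calibration is good to about 2 mm. A picture is of the moment at which its call begins.
A pose or a line that the arm cannot do raises PlanningError and nothing moves.
- finish_job(): hands the job in, once; it reports no verdict.
The state is a dict: "time": time; "qpos": joint angles; "qvel": joint speeds; "joint_efforts": joint torques, N m; "eef_pos": TCP position; "tool_rot": TCP orientation; "ft_force": force on the tool from outside, world axes, zero at the start; "torque": the same for the moment, N m; "finger_gap": finger opening in mm.
Only numpy, scipy, OpenCV 4.12 (cv2) and the standard library are available. Lean on these libraries where they do the work, as an engineer would, in place of code of your own. Each camera call takes 0.05 s, during which the arm holds its last target. There are 200 camera calls.

### The job

Prime the small grey hand pump in front of the titrator: push its vent lever round, clockwise seen from above, all the way to its stop, then pump the white mushroom plunger down with full strokes, letting it spring right back each time, until the steel indicator pin stands fully out of the pump. Finish with the plunger back up. Only push with the fingertips: do not pull the plunger up, never touch the indicator pin itself, and leave the glassware and bottles round the pump where they stand.

Things in the scene. Friction and masses are not known exactly. Their poses are not given: they have to be found in the camera images.
- pump: hand pump, fixed: grey block 165 x 54 mm, 75 mm high, on a foot plate 185 x 66 mm. Origin: centre of its underside, 4.5 mm above z = 0. Its x axis is the long axis and points to the robot's left (world +y, within 0.2 rad), its y axis to the robot, z up. In its frame the vent lever's upright hinge axis is at x -60, the indicator pin at x -10, the plunger at x +45 mm, all at y 0
- plunger_top (a point): centre of the top face of the plunger's white mushroom cap (42 mm across, 16 mm thick). At rest the cap's top is 145 mm above the pump's underside; pressed fully down, 131 mm
- plunger (a joint): travel in m: about 0 (-0.002 to 0.001) at rest, up; 0.014 down on its stop (about 8 N). Springs back in about 0.3 s. Never pull it up (beyond -0.006). With the vent shut a ratchet lifts the pin as the plunger springs back, mostly 7 to 14 mm after each full stroke (the pin may drop 2 mm while it goes down); short strokes, or not letting it right back up, lift less or nothing
- lever_knob (a point): middle of the upright black round knob (18 mm diameter, 40 mm tall) at the end of the vent lever, 80 mm from the hinge axis. In height above the pump's underside: this point 106 mm, knob's foot 84, its top 124; the lever is a flat steel bar 12 mm wide at 85 to 91 mm
- vent_lever (a joint): angle in rad: at 0 (open) the lever points along the pump's -x axis, to the robot's right; grows clockwise seen from above, towards the robot, to 1.25 at the stop (shut). At angle a the knob is at x = -60 - 80 cos(a), y = 80 sin(a) mm in the pump's frame. Starts at 0 to 0.25; friction, about 1 N at the knob, holds it where left. Below about 0.8 pumping does not move the pin
- indicator (a joint): how far the indicator pin has risen, in m: starts between 0.001 and 0.007; fully out it stands at about 0.036 (0.035 to 0.038) and further strokes hardly raise it. It holds its height between strokes
- pin_top (a point): top of the indicator pin, a steel pin 8 mm thick with a head 13 mm across; 89.5 mm above the pump's underside at indicator value 0, about 126 mm when fully out
- pin: the indicator pin (see indicator; 0 there puts this origin 81 mm above the pump's underside). Not to be touched
- vial: loose sample vial with a screw cap, 20 mm diameter, 54 mm tall, standing just left of the pump. Origin at its underside
- weighing_bottle: loose small open glass, 35 mm diameter, 36 mm tall, standing left of the vial. Origin at its underside
- beaker: loose glass beaker, 54 mm diameter, 70 mm tall, on the dark tray to the right. Origin at its underside
- petri: loose glass dish, 57 mm diameter, 13 mm tall, right of the titrator. Origin at its underside
- amber: loose brown bottle, 51 mm diameter, 108 mm tall, right of the titrator. Origin at its underside

How it is judged:
By the outcome, as a careful person would: the job done as asked, in the order asked, and still so for the second after the job is handed in, with the robot touching nothing.
It also fails if it takes over 48 s, if anything falls off the work surface, if the arm or the gripper's body presses on something with over 40 N, if the wrist force passes 120 N, or if a joint passes its speed limit or range.

## Working session

There is one attempt and no reset: what is moved stays moved. The work goes in short steps, each a Python script; the robot and the scene stay as the last script left them, time stands still between calls to the robot, and variables do not carry over. Pictures are saved under pics/ and viewed, on a budget of 10 in all, crops included, one or two more only if the job needs it, and the job is handed in when it is done.

```bash
mkdir -p pics; ls; python3 - <<'E'
from workcell import *
import cv2,numpy as np,pickle
s=read_state();print(s['time'],s['eef_pos'],s['finger_gap'],s['tool_rot'],grip_point_offset)
for n in('scene','top'):
    c=camera(n);cv2.imwrite(f'pics/{n}0.png',c['image']);pickle.dump(c,open(f'{n}0.pkl','wb'))
    print(n,c['fx'],c['fy'],c['cx'],c['cy'],c['dist_coeffs'],np.round(c['cam_to_world'],3).tolist())
E
```

```text
pics
0.0 [ 241.9418591  -575.86301977  196.01310796] 85.34892731337752 [[ 9.21923198e-01  3.87372366e-01 -5.16350218e-04]
 [ 3.87372703e-01 -9.21922602e-01  1.05057148e-03]
 [-6.90725787e-05 -1.16856620e-03 -9.99999315e-01]] -18.700000000000003
scene 589.7952969359816 589.7952969359816 320.17329550577256 233.6159267099898 [-0.16648186  0.          0.          0.          0.        ] [[-0.492, 0.461, -0.739, -143.711], [-0.871, -0.253, 0.422, 516.678], [0.008, 0.851, 0.526, 673.846], [0.0, 0.0, 0.0, 1.0]]
top 438.4477323951287 438.4477323951287 313.4837449657957 244.00573003604026 [-0.04354934  0.          0.          0.          0.        ] [[-0.01, 0.992, -0.125, 542.432], [-1.0, -0.01, 0.003, 53.037], [0.002, 0.125, 0.992, 952.907], [0.0, 0.0, 0.0, 1.0]]
```

View pics/scene0.png

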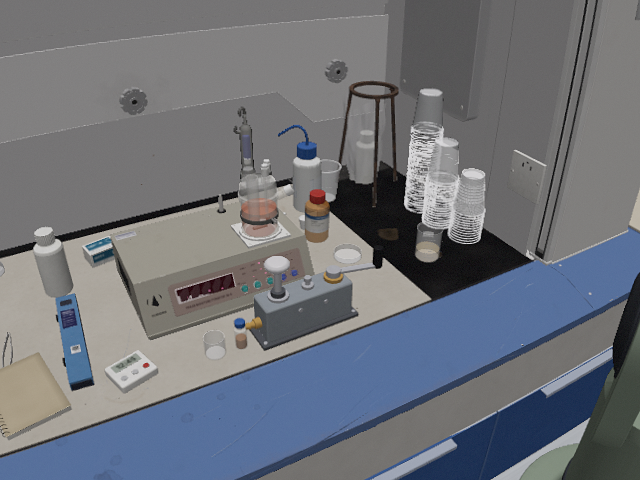

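View pics/top0.png

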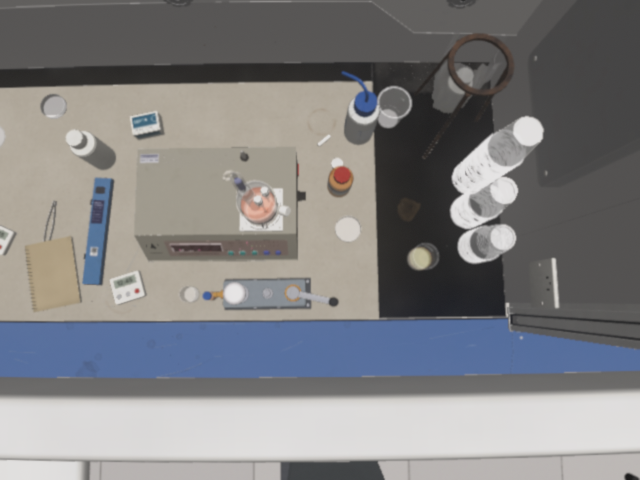

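The scene view shows the pump's white cap at about (277,265), the pin at (307,282), the hinge at (333,270) and the black knob at (378,257). In the top view the cap is at (234,293), the pin at (267,293), the hinge at (292,293) and the knob at (333,301).

```bash
cat > h.py <<'E'
import numpy as np,cv2
def ray(c,uv):
    K=np.array([[c['fx'],0,c['cx']],[0,c['fy'],c['cy']],[0,0,1]])
    p=cv2.undistortPoints(np.array([[uv]],float),K,np.array(c['dist_coeffs']))[0,0]
    T=c['cam_to_world'];return T[:3,3],T[:3,:3]@np.array([p[0],-p[1],-1])
def onplane(c,uv,z):
    o,d=ray(c,uv);return o+d*(z-o[2])/d[2]
def cross(a,ua,b,ub):
    o1,d1=ray(a,ua);o2,d2=ray(b,ub)
    t=np.linalg.lstsq(np.c_[d1,-d2],o2-o1,rcond=None)[0]
    p,q=o1+d1*t[0],o2+d2*t[1];return (p+q)/2,np.linalg.norm(p-q)
def project(c,p):
    T=np.linalg.inv(c['cam_to_world']);q=T[:3,:3]@np.asarray(p,float)+T[:3,3]
    K=np.array([[c['fx'],0,c['cx']],[0,c['fy'],c['cy']],[0,0,1]])
    return cv2.projectPoints(np.array([[[q[0],-q[1],-q[2]]]]),np.zeros(3),np.zeros(3),K,np.array(c['dist_coeffs']))[0].ravel()
def blob(c,box,f):
    x0,y0,x1,y1=box;im=c['image'][y0:y1,x0:x1].astype(int)
    m=f(im).astype(np.uint8);n,l,st,ce=cv2.connectedComponentsWithStats(m)
    i=1+np.argmax(st[1:,4]);return ce[i]+[x0,y0],st[i]+[x0,y0,0,0,0]
white=lambda im:(im.min(2)>190)
black=lambda im:(im.max(2)<45)
E
python3 - <<'E'
import pickle;from h import *
t=pickle.load(open('top0.pkl','rb'));s=pickle.load(open('scene0.pkl','rb'))
ct,a=blob(t,(215,275,252,310),white);cs,b=blob(s,(258,250,297,275),white)
print('cap',ct,a,cs,b,onplane(t,ct,149.5),onplane(s,cs,149.5),cross(t,ct,s,cs))
kt,a=blob(t,(322,290,345,312),black);ks,b=blob(s,(366,240,390,270),black)
print('knob',kt,a,ks,b,onplane(t,kt,128.5),onplane(s,ks,110.5),cross(t,kt,s,ks))
for n,u,z in(('hinge',(292,293),100),('pin',(267,293),98)):print(n,onplane(t,u,z))
# block top corners by depth
z=t['range_z'];T=t['cam_to_world']
P=[]
for v in range(120,320):
  for u in range(130,345):
    if z[v,u]>0:
        o,d=ray(t,(u,v));P.append([u,v,*(o+d*z[v,u])])
P=np.array(P);np.save('P.npy',P)
m=(abs(P[:,4]-79.5)<4)&(P[:,1]>265)&(P[:,0]>215)&(P[:,0]<320)
print('block',m.sum(),cv2.minAreaRect(P[m][:,2:4].astype(np.float32)),np.median(P[m][:,4]))
m=(P[:,4]>60)&(P[:,1]<265)&(P[:,0]<305);print('titr top',np.median(P[m][:,4]),P[m][:,2].min(),P[m][:,4].max())
im=t['image'].copy();cv2.imwrite('pics/top_crop.png',cv2.resize(im[225:345,170:370],None,fx=4,fy=4,interpolation=cv2.INTER_CUBIC))
E
```

```text
cap [233.72258065 292.70322581] [224 283  20  20 310] [276.21390374 261.40641711] [267 256  20  12 187] [555.25788209 197.07992011 149.5       ] [553.82328066 197.367404   149.5       ] (array([555.14794217, 197.02266452, 148.63555655]), np.float64(0.48499940552429427))Traceback (most recent call last):
  File "<stdin>", line 5, in <module>
  File "h.py", line 19, in blob
    i=1+np.argmax(st[1:,4]);return ce[i]+[x0,y0],st[i]+[x0,y0,0,0,0]
        ~~~~~~~~~^^^^^^^^^^
    return _wrapfunc(a, 'argmax', axis=axis, out=out, **kwds)
    return bound(*args, **kwds)
ValueError: attempt to get argmax of an empty sequence
```

Cap measured at (555,197,149), in agreement with the expected 149.5 height. The knob threshold needs loosening.

```bash
sed -i 's/<45/<60/' h.py
python3 - <<'E'
import pickle;from h import *
t=pickle.load(open('top0.pkl','rb'));s=pickle.load(open('scene0.pkl','rb'))
print(t['image'][301,326:340].max(1),s['image'][257,368:388].max(1))
kt,a=blob(t,(324,292,343,310),black);ks,b=blob(s,(370,244,386,270),black)
print('knob',kt,a,ks,b,onplane(t,kt,128.5),onplane(s,ks,110.5),cross(t,kt,s,ks))
for n,u,z in(('hinge',(292,293),100),('pin',(267,293),98)):print(n,onplane(t,u,z))
z=t['range_z']
P=[]
for v in range(120,320):
  for u in range(130,345):
    if z[v,u]>0:
        o,d=ray(t,(u,v));P.append([u,v,*(o+d*z[v,u])])
P=np.array(P)
m=(abs(P[:,4]-79.5)<4)&(P[:,1]>265)&(P[:,0]>215)&(P[:,0]<320)
print('block',m.sum(),cv2.minAreaRect(P[m][:,2:4].astype(np.float32)),np.median(P[m][:,4]))
m=(P[:,4]>60)&(P[:,1]<262)&(P[:,0]<305);print('titr top',np.median(P[m][:,4]),P[m][:,2].min(),P[m][:,4].max())
m&=P[:,4]>120;print('tall stuff',P[m][:,2:5].min(0),P[m][:,2:5].max(0))
im=t['image'].copy();cv2.imwrite('pics/top_crop.png',cv2.resize(im[225:345,170:370],None,fx=4,fy=4,interpolation=cv2.INTER_CUBIC))
E
```

```text
[177 170 140  87  62  64  66  66  66  64  63  78 123 165] [170 172 172 177 152   9  16  13  19  21  19  16  12  17  41  39   5  11
  19  21]Traceback (most recent call last):
  File "<stdin>", line 4, in <module>
  File "h.py", line 19, in blob
    i=1+np.argmax(st[1:,4]);return ce[i]+[x0,y0],st[i]+[x0,y0,0,0,0]
        ~~~~~~~~~^^^^^^^^^^
    return _wrapfunc(a, 'argmax', axis=axis, out=out, **kwds)
    return bound(*args, **kwds)
ValueError: attempt to get argmax of an empty sequence
```

```bash
sed -i 's/<60/<85/' h.py
python3 - <<'E'
import pickle;from h import *
t=pickle.load(open('top0.pkl','rb'));s=pickle.load(open('scene0.pkl','rb'))
kt,a=blob(t,(324,292,343,310),black)
print('knob',kt,a,onplane(t,kt,128.5), onplane(s,(377.5,257),110.5))
for n,u,z in(('hinge',(292,293),100),('pin',(267,293),98)):print(n,onplane(t,u,z))
z=t['range_z']
P=[]
for v in range(120,320):
  for u in range(130,345):
    if z[v,u]>0:
        o,d=ray(t,(u,v));P.append([u,v,*(o+d*z[v,u])])
P=np.array(P)
m=(abs(P[:,4]-79.5)<4)&(P[:,1]>265)&(P[:,0]>215)&(P[:,0]<320)
print('block',m.sum(),cv2.minAreaRect(P[m][:,2:4].astype(np.float32)),np.median(P[m][:,4]))
m=(P[:,4]>60)&(P[:,1]<262)&(P[:,0]<305);print('titr top',np.median(P[m][:,4]),P[m][:,2].min(),P[m][:,4].max())
m&=P[:,4]>120;print('tall stuff',P[m][:,2:5].min(0),P[m][:,2:5].max(0))
im=t['image'].copy();cv2.imwrite('pics/top_crop.png',cv2.resize(im[225:345,170:370],None,fx=4,fy=4,interpolation=cv2.INTER_CUBIC))
E
```

```text
knob [333.03846154 301.44230769] [329 298   9   8  52] [537.59077514  15.20932376 128.5       ] [534.2301084   15.99617402 110.5       ]
hinge [554.44937019  93.04389351 100.        ]
pin [554.93657549 141.6377365   98.        ]
block 1402 ((556.058349609375, 149.7356414794922), (54.0821418762207, 163.58120727539062), 0.5274878740310669) 80.41201159122448
titr top 103.10388029331045 642.7245188983825 348.44771621075677
tall stuff [674.39187996  91.88478602 120.01969535] [829.239498   193.07002633 348.44771621]
```

View pics/top_crop.png

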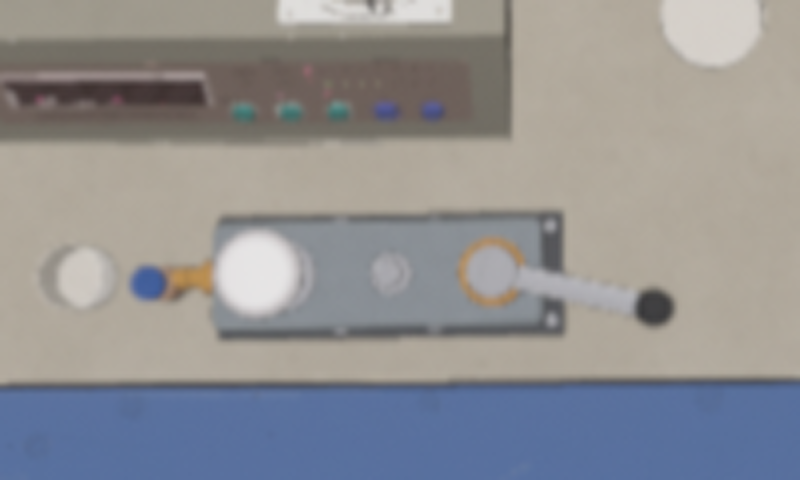

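Checks out: the origin is about (555,152) with yaw about 0. The hinge is at (555,92), and the knob at (537.6,15.2) gives a radius of 79 mm and an angle of about 0.22. Next I retract, sweep round and look once from above the knob.

```bash
cat > r.py <<'E'
from workcell import *
from h import *
H=np.array([555.,92.])   # hinge axis, world xy
def knob(a): return H+80*np.array([-np.sin(a),-np.cos(a)])
def frame(a):            # tool x = backwards along the push, z down
    x=np.array([np.cos(a),-np.sin(a),0]);z=np.array([0,0,-1.]);return np.c_[x,np.cross(z,x),z]
def at(a,back,z):        # TCP 'back' mm behind the knob centre
    return np.r_[knob(a)+back*np.array([np.cos(a),-np.sin(a)]),z]
E
python3 - <<'E'
from r import *
for a,b in((.22,40),(.7,18),(1.25,18)): print(inverse_kinematics(at(a,b,102),frame(a)))
clamp()
s=read_state();print(s['time'],s['eef_pos'],s['finger_gap'])
movel([245,-400,230],max_speed=200)
movep([450,0,220],frame(.22))
movep(at(.22,40,170),frame(.22))
s=read_state();print(s['time'],s['eef_pos'],s['qpos'],s['ft_force'])
cv2.imwrite('pics/a.png',np.hstack([camera('top')['image'][180:380,170:450].repeat(2,0).repeat(2,1)]))
E
```

```text
[-0.04067536  0.56299658 -0.09979349  1.81118505  0.07637038  0.77111863
 -1.97076214]
[-0.12976568  0.48385452 -0.0290103   1.96679981  0.02116863  0.69122166
 -2.44255447]
[-0.73545245  0.55291799  0.69987326  2.06758059 -0.54604531  0.7094154
 -2.50244689]
0.8667 [ 242.10300235 -576.21671922  196.60078488] -0.1040759432249135
4.1667 [576.36777473   4.61496194 169.27569351] [ 0.17519825  0.49965559 -0.399539    1.74361766  0.2313781   0.94627794
 -2.10835795] [-0.45931915  0.2669725   0.88993795]
```

View pics/a.png

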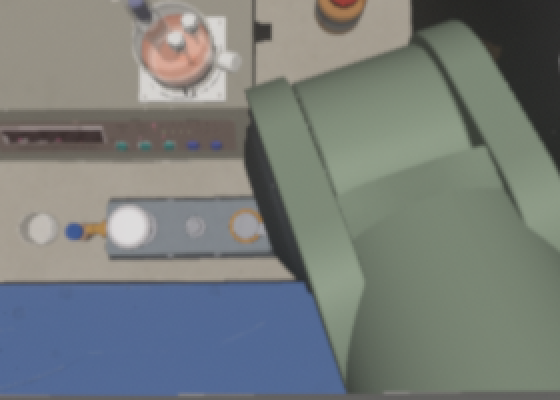

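The arm hides the knob from above, as it must. Joint 7 is close to its limit, so I flip the tool by half a turn. Then I descend behind the knob and sweep along the arc.

```bash
sed -i 's/x=np.array(\[np.cos(a),-np.sin(a),0\])/x=np.array([-np.cos(a),np.sin(a),0])/' r.py
python3 - <<'E'
from r import *
movep(at(.22,40,170),frame(.22))
print(read_state()['qpos'])
print(movel(at(.22,40,103),max_speed=120,guard=10))
s=read_state();print(s['time'],s['eef_pos'],s['ft_force'])
for a in np.r_[np.linspace(.22,1.12,6),1.27]:
    g=movel(at(a,19,103),frame(a),max_speed=70,guard=12)
    s=read_state();print(round(a,2),g,s['time'],s['eef_pos'].round(1) if hasattr(s['eef_pos'],'round') else s['eef_pos'],np.round(s['ft_force'],1))
    if g:break
c=camera('scene');cv2.imwrite('pics/b.png',cv2.resize(c['image'][180:360,200:440],None,fx=3,fy=3))
E
```

```text
[ 0.17492498  0.49679308 -0.40002303  1.74420563  0.2314201   0.94619015
 -2.10868103]
False
5.175 [576.88472045   5.26477902 103.53999469] [0.58085481 0.55304203 0.93689097]
0.22 False 8.4667 [556.1   9.8 103. ] [-0.4 -0.3 -0.2]
0.4 False 8.825 [541.6  10.8 103.2] [-0.1 -0.3 -0.1]
0.58 False 9.1833 [527.7  14.5 103.2] [-0.1  0.5  0.4]
0.76 False 9.5417 [514.3  20.7 103.1] [ 0.1 -0.1  0.1]
0.94 False 9.9 [502.3  29.2 103.1] [1.  0.3 0.1]
1.12 False 10.2583 [491.9  39.7 103. ] [-0.5  0.8  0.5]
1.27 False 10.5833 [484.7  49.8 103. ] [ 0.6  0.  -0. ]
```

View pics/b.png

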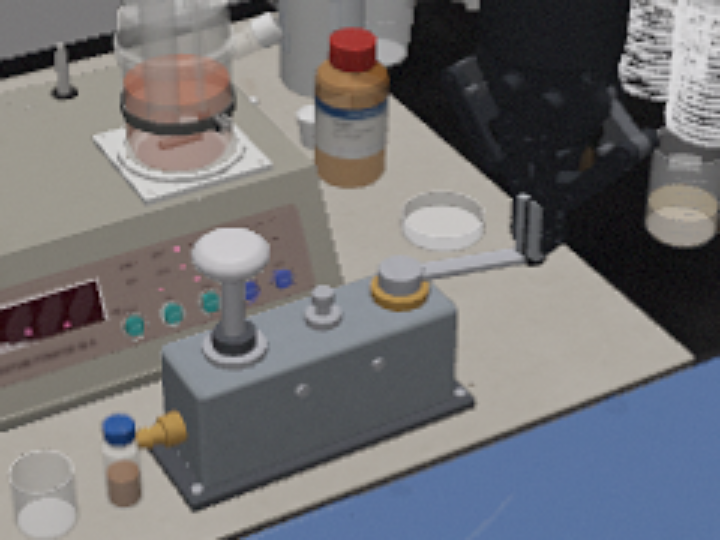

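The picture seems to show the fingers at the original knob position, about px (377,257). I check that against the projected TCP.

```bash
python3 - <<'E'
from r import *
s=read_state();c=camera('scene');print(s['time'],s['eef_pos'],np.round(s['tool_rot'],2).tolist(),s['ft_force'])
print('tcp px',project(c,s['eef_pos']),'knob(.22)',project(c,[*knob(.22),110]),'knob(1.25)',project(c,[*knob(1.25),110]), 'hinge',project(c,[*H,95]))
cv2.imwrite('pics/c.png',cv2.resize(c['image'][180:360,200:440],None,fx=3,fy=3))
E
```

```text
10.6333 [484.71385475  49.61711291 102.93750021] [[-0.3, 0.95, 0.0], [0.95, 0.3, -0.0], [-0.0, -0.0, -1.0]] [ 0.24478807 -0.57071611  0.40514719]
tcp px [377.1895115  281.22256484] knob(.22) [377.39669011 255.97273426] knob(1.25) [370.58386671 282.57198997] hinge [332.94352139 270.6774538 ]
```

View pics/c.png

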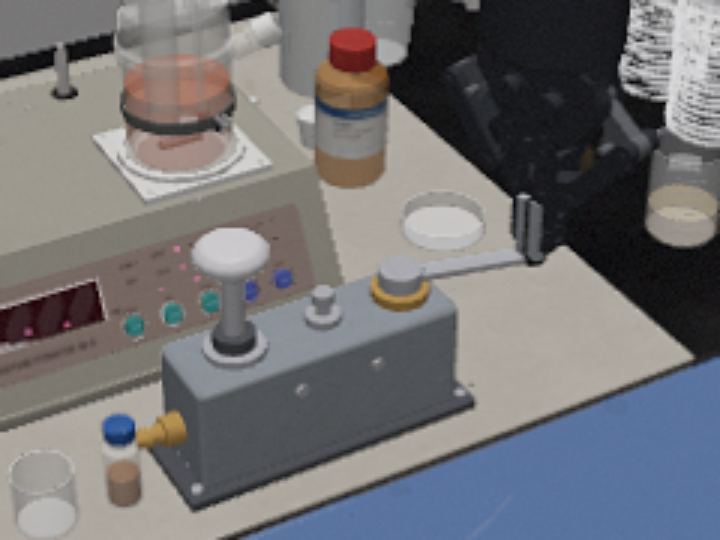

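```bash
python3 - <<'E'
from r import *
c=camera('scene');c2=camera('top');s=read_state()
for u,v in((373,250),(376,258),(379,255),(376,264),(365,267),(350,269),(381,262),(377,281)):
    o,d=ray(c,(u,v));z=c['range_z'][v,u];print((u,v),z,np.round(o+d*z,0) if z else None, c['image'][v,u])
cv2.imwrite('pics/d.png',np.vstack([cv2.resize(c['image'][225:295,330:410],(640,560),interpolation=cv2.INTER_CUBIC)]))
cv2.imwrite('pics/d2.png',c2['image'][180:400,170:450].repeat(2,0).repeat(2,1))
print(s['time'],s['qpos'],s['finger_gap'])
E
```

```text
(373, 250) 928.21533 [489.  59. 165.] [102  99  98]
(376, 258) 928.96497 [481.  58. 153.] [82 80 77]
(379, 255) 918.041 [474.  58. 164.] [89 87 85]
(376, 264) 930.2475 [478.  60. 145.] [106 103 102]
(365, 267) 1007.14764 [536.  39.  96.] [168 164 164]
(350, 269) 1001.8228 [544.  65.  96.] [178 174 174]
(381, 262) 927.58105 [474.  53. 149.] [25 21 21]
(377, 281) 1125.796 [593. -30.   6.] [159 168 173]
10.7833 [ 0.46233593  0.59617713 -0.92654433  2.00960183  0.63756801  0.85419477
 -0.52124557] 0.21280041381622655
```

View pics/d.png

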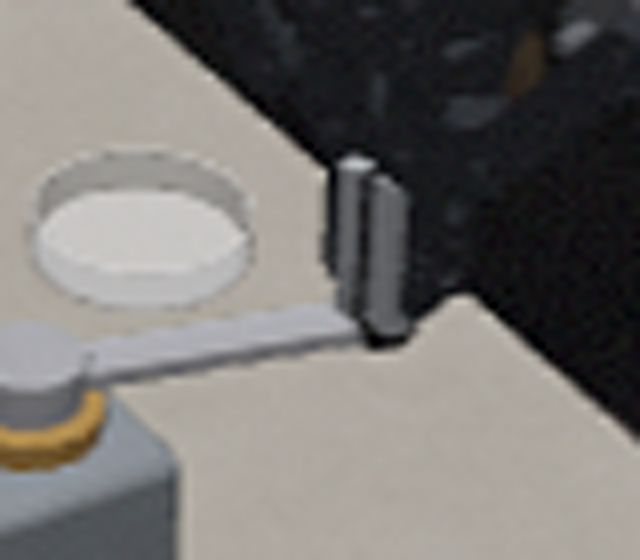

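The knob didn't move. Depth shows the fingers' visible ends at z ≈ 143 while the reported TCP z is 103, so they passed over the knob. The xy position agrees, so only the height is off. I measure the tip properly before going back.

```bash
cat >> r.py <<'E'
def cloud(c,box):
    x0,y0,x1,y1=box;vs,us=np.mgrid[y0:y1,x0:x1];z=c['range_z'][y0:y1,x0:x1]
    P=[]
    for u,v,r in zip(us.ravel(),vs.ravel(),z.ravel()):
        if r>0: o,d=ray(c,(u,v));P.append([u,v,*(o+d*r)])
    return np.array(P)
def tip(c):              # lowest seen points of the fingers round the reported TCP xy
    p=np.array(read_state()['eef_pos']);u,v=project(c,p).astype(int)
    P=cloud(c,(u-25,v-50,u+25,v+15));m=(np.hypot(*(P[:,2:4]-p[:2]).T)<22)&(P[:,4]>p[2]-20)
    return P[m]
E
python3 - <<'E'
from r import *
c=camera('scene');Q=tip(c);q=Q[np.argsort(Q[:,4])]
print(len(Q));print(q[:12].round(0))
# go back behind the knob, above it, and look again
movel(at(1.27,19,125),max_speed=150)
movel(at(.7,45,125),frame(.7),max_speed=150)
movel(at(.22,45,125),frame(.22),max_speed=150)
c=camera('scene');Q=tip(c);q=Q[np.argsort(Q[:,4])]
print(read_state()['eef_pos'],read_state()['time'],len(Q));print(q[:8].round(0))
E
```

```text
657
[[385. 263. 481.  40. 138.]
 [381. 265. 478.  49. 139.]
 [382. 265. 477.  48. 139.]
 [380. 266. 476.  53. 140.]
 [380. 265. 478.  51. 140.]
 [375. 265. 482.  58. 140.]
 [373. 264. 486.  60. 140.]
 [374. 264. 484.  59. 141.]
 [372. 263. 488.  60. 141.]
 [377. 266. 476.  58. 141.]
 [376. 265. 479.  59. 142.]
 [379. 266. 474.  56. 142.]]
[580.83541924   4.39669582 125.08292436] 12.5333 658
[[372. 220. 574.   4. 160.]
 [366. 218. 584.  10. 160.]
 [375. 219. 571.  -0. 162.]
 [367. 219. 578.  12. 162.]
 [367. 218. 580.  10. 163.]
 [371. 220. 571.   8. 163.]
 [368. 220. 573.  13. 163.]
 [370. 220. 571.  10. 163.]]
```

The tip sits a consistent ~36 mm above the reported z at both places, so I command z − 36 and stay guarded. Repeating the lever push.

```bash
echo 'DZ=36. # fingertips really are this much above the reported TCP z' >> r.py
python3 - <<'E'
from r import *
Z=105-DZ
print(movel(at(.22,45,Z),max_speed=120,guard=8))
for a in np.r_[.22,np.linspace(.3,1.12,5),1.27]:
    g=movel(at(a,19,Z),frame(a),max_speed=80,guard=10)
    s=read_state();print(round(a,2),g,s['time'],np.round(s['eef_pos'],1),np.round(s['ft_force'],1))
    if g:break
c=camera('scene');cv2.imwrite('pics/e.png',cv2.resize(c['image'][200:350,200:420],None,fx=3,fy=3))
E
```

```text
False
0.22 False 13.625 [556.6   9.6  69.5] [ 0.1  0.3 -0.1]
0.3 False 13.875 [549.9   9.8  69.2] [-0.2 -0.8  0.5]
0.5 False 14.2333 [533.5  12.7  69.2] [ 0.2 -0.2  0.6]
0.71 False 14.5917 [518.   18.8  69.1] [-0.2  0.6 -0.4]
0.92 False 14.95 [503.9  28.   69.1] [ 0.1 -0.4 -0.1]
1.12 False 15.3083 [491.9  39.7  69. ] [ 0.2 -0.3  0.6]
1.27 True 15.5333 [485.7  47.2  68.6] [ 5.4 -5.2  0.4]
```

View pics/e.png

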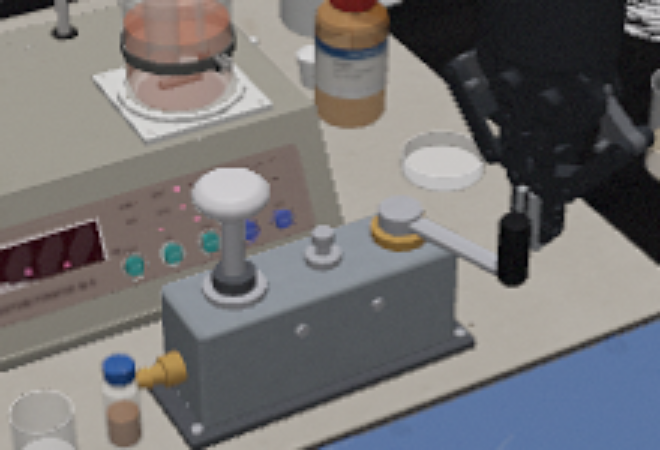

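The lever is on its stop: the knob is at px (371,282), against a prediction of (370.6,282.6) for 1.25 rad, and the force rose to 7 N. I give it one more nudge, retreat, and start pumping with the pin tracked by depth.

```bash
cat >> r.py <<'E'
CAP=np.array([555.,197.]);PIN=np.array([555.,142.])
def pin(c):
    u,v=project(c,[*PIN,110]).astype(int);P=cloud(c,(u-14,v-26,u+14,v+22))
    m=(np.hypot(*(P[:,2:4]-PIN).T)<10)&(P[:,4]>84);return len(P[m]),np.round(np.sort(P[m][:,4])[-6:],1)
E
python3 - <<'E'
from r import *
print(movel(at(1.28,17,105-DZ),max_speed=20,guard=12),np.round(read_state()['ft_force'],1))
movel(at(1.25,45,105-DZ),max_speed=120)
movel(at(1.25,45,150),max_speed=200)
c=camera('scene');print('pin',pin(c),'knob px',blob(c,(355,262,386,302),lambda im:im.max(2)<45))
movep([*CAP,135],frame(1.25))
print('above',read_state()['time'],pin(camera('scene')),np.round(read_state()['qpos'],2))
g=movel([*CAP,93],max_speed=45,guard=20)
s=read_state();print(g,s['eef_pos'],s['ft_force'],s['time'])
movel([*CAP,125],max_speed=90);wait(.35)
c=camera('scene');print('pin',pin(c),read_state()['time'])
cv2.imwrite('pics/f.png',cv2.resize(c['image'][200:350,200:420],None,fx=3,fy=3))
E
```

```text
True [ 3.1 -3.9  1.9]
pin (102, array([100.4, 100.5, 100.7, 100.9, 100.9, 101.2])) knob px (array([370.71300448, 282.66816143]), array([366, 271,  11,  24, 223]))
above 17.5333 (99, array([101.1, 101.2, 101.3, 101.3, 101.5, 101.8])) [ 0.17  0.7  -0.93  1.73  0.64  1.05 -0.66]
True [555.29532722 196.70049603 100.46388983] [-2.77215443 -2.96911149 15.46061622] 18.325
pin (131, array([113. , 113.1, 113.1, 113.3, 113.3, 114. ])) 19.15
```

View pics/f.png

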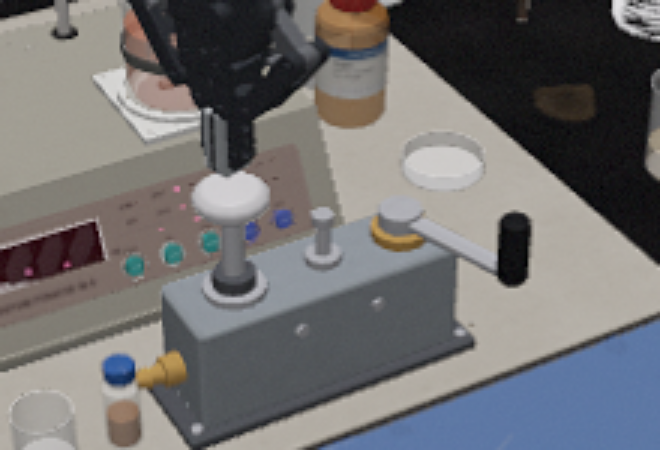

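The first full stroke raised the pin from 101 to 113 mm, and the fingers sit clear of the cap. I keep stroking until the pin reaches about 130 mm and stops gaining.

```bash
python3 - <<'E'
from r import *
h=np.median(pin(camera('scene'))[1])
for i in range(6):
    g=movel([*CAP,93],max_speed=50,guard=20);z=read_state()['eef_pos'][2]
    movel([*CAP,127],max_speed=90);wait(.35)
    p=h;h=np.median(pin(camera('scene'))[1]);print(i,g,round(z,1),round(h,1),round(read_state()['time'],2))
    if h>127.5 and h-p<2.5 or read_state()['time']>36:break
movel([*CAP,185],max_speed=200)
wait(.3)
c=camera('scene');t=camera('top');print(pin(c),read_state()['time'],read_state()['ft_force'])
ct,_=blob(c,(258,250,297,275),white);print('cap',ct,'knob',blob(c,(355,262,386,302),lambda im:im.max(2)<45)[0])
cv2.imwrite('pics/g.png',cv2.resize(c['image'][200:350,200:420],None,fx=3,fy=3))
E
```

```text
0 True 100.5 123.9 20.57
1 True 100.5 131.6 21.97
2 True 100.5 132.1 23.37
(180, array([131.5, 131.6, 131.7, 131.8, 131.8, 132.9])) 24.2083 [ 0.37130711 -0.11712592  0.21699933]
cap [276.18055556 262.68981481] knob [370.73423423 282.67117117]
```

View pics/g.png

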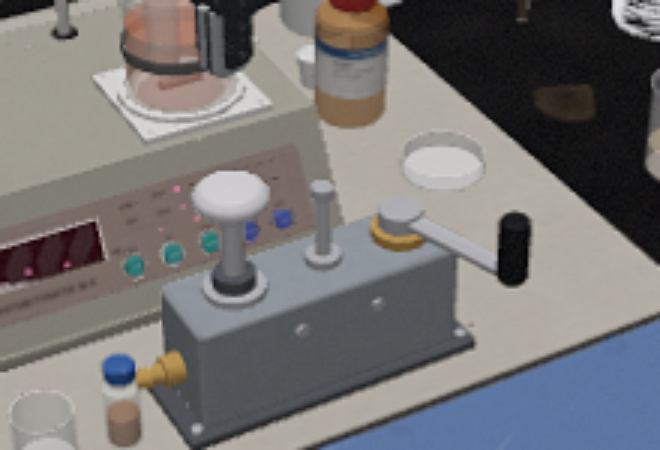

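The pin stands fully out and no longer rises, the cap is up, and the lever is shut. The glassware in view hasn't moved. Handing in.

```bash
python3 -c "
from workcell import *
print(finish_job(),read_state()['time'])"
```

```text
the job is handed in; nothing more can be done
the job is handed in; nothing more can be done
```

The pump is primed and the job is handed in, at about 24 s of the 48 s allowed. I pushed the vent lever to its stop, then pumped four full strokes with the closed fingertips, letting the plunger spring back each time. The gripper was well clear of the cap when I handed in.

**Last checks**
- **Lever:** the knob is at px (370.7, 282.7), against a prediction of (370.6, 282.6) for 1.25 rad. The push stopped on contact both times I pushed it home.
- **Pin:** by depth its top rose from 101 to 113, 124, 131.6 and then 132.1 mm. The last stroke added almost nothing, and fully out should be about 130.5 mm, so it reads 1–2 mm high, within calibration.
- **Plunger:** it looks fully up in the last picture. The cap's image centroid read 1.3 px lower than at the start. I put that down to shading on the cap and did not check it further.
- **Surroundings:** the vial, weighing bottle, petri dish and amber bottle look unmoved in the last scene picture. The beaker is outside most of that crop. I took a final top view but did not look at it.

**What disagreed:** the fingertips really sat about 36 mm above the reported TCP height. My first lever sweep therefore passed over the knob without touching it. I found this in the depth image, corrected for it and repeated the push. The pump strokes then bottomed out at the height this correction predicts, to within about 1 mm.

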